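# Fetch the spare blade-holder insert from under the drawer's flap

### The job

In the sectioning lab, pull the bench drawer all the way open by its bar handle, then lift the metal flap inside it by its tongue until it stands upright. Draw out the spare blade-holder insert lying under it (the long rectangular base with an upright fin), leaving the round chuck beside it in the drawer, and present it: finish while still holding the insert in the gripper, upright and still, some 12 to 18 cm above the middle of the shallow steel tray, with drawer and flap left open. Do not shift or tip the brown bottle standing on the bench.

Things in the scene. Friction and masses are not known exactly. Their poses are not given: they have to be found in the camera images.
- drawer (a joint): How far the drawer is out (m): 0 shut, 0.16 at its stop. It slides straight out of the cream drawer unit (fixed to the bench, 360 wide, 230 deep, 115 high), with about 5 N of friction, and stays where it is left. The drawer front is 356 wide, 16 thick, its top edge 104 above the bench
- drawer_handle (a point): Middle of the drawer's level steel bar handle: 120 long, 10 thick, 78 above the bench, bar centre 42 in front of the drawer front's face (37 clear behind the bar). Site x points into the unit (the drawer opens along -x), y along the bar, z up
- flap (a joint): Opening angle of the flap (rad): 0 lying flat (shut), 1.57 upright, 1.8 at its stop, leaning away from the handle side. Stiff hinge: about 0.1 N m to move, stays where it is left
- flap_tongue (a point): Grip point of the aluminium flap's tongue: a bar 16 wide (y), 12 thick, sticking out 41 towards the handle from the middle of the flap's free edge, over an open trough 48 wide (x) and 46 deep behind the drawer front. Point: mid thickness, 25 out from the flap's edge, 108 from the hinge axis, 66 above the bench when shut. Axes turn with the flap; shut they are those of the drawer handle
- flap_hinge (a point): Middle of the flap's hinge axis, which runs along the drawer's y, 66 above the bench. The flap, 83 (x) by 204 (y), 4 thick, lies on the well's walls and covers it; free edge and tongue are on the handle side; opening raises that edge and swings it away from the handle. Axes turn with the flap
- well_floor (a point): Centre of the floor of the well under the flap, 20 above the bench; well inside 80 (x) by 207 (y), walls 46 high, a low rib 8 high along x through the middle; one spare lies on each side of the rib. Moves with the drawer, axes as the drawer handle's
- insert: Spare blade-holder insert, metal, about 0.16 kg, loose: base 52 (x) by 34 (y) by 12 high, upright fin 42 (x) by 12 (y) by 32 high along its middle; 44 high in all. Origin: centre of its underside, z up. Lies on either side of the rib, fin within 0.15 rad of the drawer's sliding direction. Take it by the fin's sides; some 45 free each side of the fin
- chuck: Round specimen chuck of the same metals, to be left in the well: disc 44 across, 12 high, with a 16 mm thick upright stem, 44 high in all. Origin: centre of its underside
- tray: Shallow open steel tray standing fixed on the bench, 140 (x) by 180 (y), rim 18 high, to the left of the drawer unit. Origin: centre of its underside
- flask: Brown glass bottle, 52 across, 120 high, standing loose on the bench beyond the tray; to be left alone. Origin: centre of its underside

How it is judged:
By the outcome, as a careful person would: the job done as asked, in the order asked, and still so for the second after the job is handed in, while the arm keeps its last pose, push and grip.
It also fails if it takes over 72 s, if anything falls off the work surface, if the arm or the gripper's body presses on something with over 40 N, if the wrist force passes 120 N, or if a joint passes its speed limit or range.

### The arm

A 6-joint arm with a two-finger parallel gripper is mounted at the origin on the work surface. World frame = base frame: x ahead of the robot, y to its left, z up, the work surface at z = 0. Lengths are in m, angles in degrees, forces in N, time in s.
With the tool pointing down it reaches from about 0.35 to 0.975 m from the base axis. Payload 7.1 kg.
Tool frame: the origin (TCP) lies at the very end of the fingers, on their centre line; the grasp point (between the pads) lies 19 mm behind it; y points along the fingers, x is the direction in which the jaws open and shut, and the axes are right-handed (so a half turn about y gives the same grasp; the last joint's range is limited). The gripper opens to 88 mm and grips with 3 to 60 N. Pads are 20 mm wide; open, the fingers measure 115 mm over their backs; the gripper's body (75 mm by 178 mm) begins 61 mm behind the grasp point.
Start: joints at [-67.953, 24.242, 93.386, -0, 62.372, -1.089], TCP at [0.246, -0.575, 0.223] pointing down, gripper open.
Joint ranges: [-172.04, 172.04], [-51.8, 120.97], [4.93, 147.93], [-75.15, 255.16], [6.16, 154.13], [-145.62, 145.62]. Speed limits (degrees/s): [136.94, 136.94, 172.46, 180, 180, 180].

### API

Orientations are given as a 3x3 rotation matrix whose columns are the frame's x, y, z axes.
In Python, from bench import ctrl, camera, sign_off, models gives the robot as it stands.
- The arm moves only by the tool servo_tool, never from a script. Its arguments are lists of equal length, an entry for each row: "xyz": the shift along the world's x, y, z in mm, a list of three; "spin": the turn about the world's z in degrees; "grip": the finger opening in mm, from 0 to 87.8. A call has 1 to 12 rows; each row is the pose to reach, as a shift and turn from the pose commanded when the call began; what a row does not reach only later rows make up. A row lasts 1/8 s, in which the tool goes at most 62.5 mm and 10.7 degrees, less where a joint would pass 70% of its speed; a pose out of reach is approached as far as the arm can. A call with a gripper value outside its range is refused whole. The fingers move at their own pace and stop on an object; "squeeze" is the grip in N (left out, the last holds). Time passes only in rows, so rows that repeat a pose let the fingers close. It gives the time, the measured TCP pose, the force and the opening at its end, in the units of the state.
- ctrl.observe(): the state, without advancing time (a new reading comes with each control period).
- camera(name): name is "scene" or "top" or "wrist"; returns a dict with "color" (384x512x3 uint8, red, green, blue), "mtx" (3x3 intrinsics, pixels), "world_from_camera" (4x4, takes a point from camera to world coordinates). Camera axes: x right, y down, z forward; pixel columns grow to the right and rows downward; lengths in m; the calibration is good to about 2 mm. A picture is of the moment at which its call begins. There is no depth.
- sign_off(): hands the job in, once; it reports no verdict.
Trained networks look in a picture, given as the dict that the camera call returned (one of the last four; its "shot" number tells which), for a name from the list of things; names that differ only in an ending like _2 or _b are one class to them, and where a whole thing is asked for, a point or a joint stands for the part that bears it (a point fixed in the world has none). Each returns a list of dicts, best first, with "conf" (0 to 1); they miss things now and then, are a little off and sometimes report something else, mostly with a low value. They report only what shows in the picture. A call takes as long as a camera call.
- models.find_in(label, picture): "pixel" ([row, column] in pixels, amid what is visible of it).
The state is a dict: "clock": time; "q": joint angles; "qvel": joint speeds; "tau": joint torques, N m; "ee_pos": TCP position; "tcp_rot": TCP orientation; "ft_force": force on the tool from outside, world axes, zero at the start; "wrist_torque": the same for the moment, N m; "finger_gap": opening from 0.0 (shut) to 1.0 (fully open).
Only numpy, scipy, OpenCV 4.12 (cv2) and the standard library are available. Lean on these libraries where they do the work, as an engineer would, in place of code of your own. Each camera call takes 0.05 s, during which the arm holds its last target. There are 200 camera calls.

## Working session

There is one attempt and no reset: what is moved stays moved. The work goes in short steps, Python scripts to look and compute and a tool call to move; the robot and the scene stay as the last step left them, time stands still between calls to the robot, and variables do not carry over. Pictures are saved under pics/ and viewed, about 8 in all and at most 12, crops included, and the job is handed in when it is done.

Besides the shell and the picture viewer there is one more tool, called after "Request:" in YAML: its name, and indented under it one key for each argument. servo_tool: Moves the arm, as the interface text tells. Its arguments: {"type":"object","properties":{"xyz":{"type":"array","items":{"type":"array","items":{"type":"number"}}},"spin":{"type":"array","items":{"type":"number"}},"grip":{"type":"array","items":{"type":"number"}},"squeeze":{"type":"number"}},"required":["xyz","spin","grip"]}

```bash
mkdir -p pics; cat > h.py <<'E'
import numpy as np,cv2
from bench import ctrl,camera,sign_off,models
def ray(p,px):
    T=p["world_from_camera"];d=T[:3,:3]@np.linalg.inv(p["mtx"])@np.array([px[1],px[0],1.]);return T[:3,3],d/np.linalg.norm(d)
def atz(p,px,z):
    o,d=ray(p,px);return o+d*(z-o[2])/d[2]
def proj(p,X):
    T=p["world_from_camera"];c=T[:3,:3].T@(np.array(X)-T[:3,3]);u=p["mtx"]@c;return u[1]/u[2],u[0]/u[2]
def tri(rs):
    A=0;b=0
    for o,d in rs:
        M=np.eye(3)-np.outer(d,d);A=A+M;b=b+M@o
    return np.linalg.solve(A,b)
def save(p,n): cv2.imwrite("pics/"+n+".png",cv2.cvtColor(p["color"],cv2.COLOR_RGB2BGR))
E
python3 - <<'E'
from h import *
np.set_printoptions(precision=4,suppress=True)
P={n:camera(n) for n in("scene","top","wrist")}
for n in P:
    print(n,P[n]["world_from_camera"][:3,3],P[n]["world_from_camera"][:3,2])
Z=dict(drawer_handle=.078,tray=0.01,flask=.06,flap_tongue=.066,drawer=.06)
for l in Z:
    for n in P:
        for r in models.find_in(l,P[n])[:2]: print(l,n,r["pixel"],round(r["conf"],2),atz(P[n],r["pixel"],Z[l]))
img=np.hstack([P["scene"]["color"],P["top"]["color"]])
cv2.imwrite("pics/a.png",cv2.cvtColor(P["scene"]["color"],4)); cv2.imwrite("pics/b.png",cv2.cvtColor(P["top"]["color"],4))
s=ctrl.observe();print(s["ee_pos"],s["tcp_rot"],s["finger_gap"])
E
```

```text
scene [ 0.9439 -0.1574  0.7054] [-0.4138  0.406  -0.8149]
top [0.5359 0.1518 0.9893] [ 0.0932 -0.0299 -0.9952]
wrist [ 0.3125 -0.546   0.3841] [-0.2433 -0.1019 -0.9646]
drawer_handle scene [262.2, 172.3] 0.56 [ 0.6289 -0.067   0.078 ]
drawer_handle top [184.5, 331.6] 0.64 [ 0.6441 -0.0454  0.078 ]
tray scene [135.0, 268.3] 0.86 [0.491  0.3479 0.01  ]
flask scene [148.3, 332.6] 0.61 [0.6649 0.3849 0.06  ]
drawer scene [248.5, 171.9] 0.79 [ 0.5962 -0.0467  0.06  ]
drawer scene [151.0, 334.9] 0.25 [0.674  0.3817 0.06  ]
drawer top [183.7, 330.8] 0.83 [ 0.648  -0.0474  0.06  ]
drawer top [171.0, 140.2] 0.62 [0.67  0.384 0.06 ]
[ 0.2456 -0.5747  0.2227] [[ 0.3929  0.      0.9196]
 [-0.9196 -0.      0.3929]
 [ 0.0001 -1.      0.    ]] 0.9971895331534087
```

View pics/a.png

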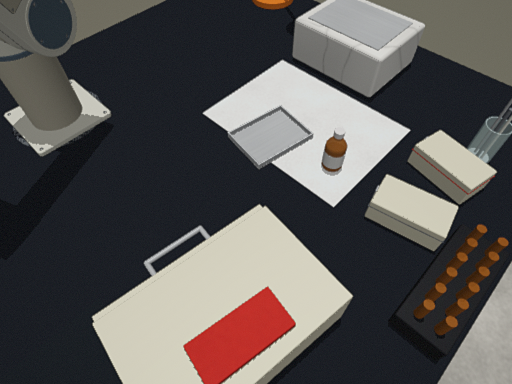

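View pics/b.png

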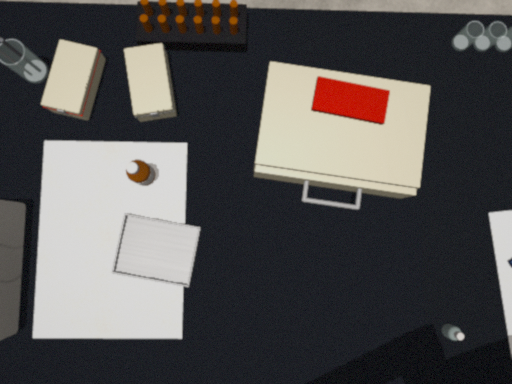

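The scene picture shows the unit with its bar handle from about (265,147) to (229,203). In the top picture the bar runs from (199,304) to (207,359), the tray is near (250,157) and the bottle near (171,140).

```bash
python3 - <<'E'
from h import *
np.set_printoptions(precision=4,suppress=True)
P=camera("top");S=camera("scene")
a,b=atz(P,(199.5,304),.078),atz(P,(207,359.5),.078);print("bar top",a,b,(a+b)/2,np.linalg.norm(a-b),np.degrees(np.arctan2(*(a-b)[:2])))
a,b=atz(S,(265,147),.078),atz(S,(229,203),.078);print("bar scene",a,b,(a+b)/2,np.linalg.norm(a-b),np.degrees(np.arctan2(*(a-b)[:2])))
# unit top corners z=.115
for c in[(177,255),(188,417),(63,268),(85,430)]: print(c,atz(P,c,.115))
for c in[(214,127),(222,199.5),(286,189),(270,114)]: print("tray",atz(P,c,.018))
im=cv2.resize(P["color"][150:230,280:400],None,fx=5,fy=5,interpolation=2)
im2=cv2.resize(S["color"][205:300,110:230],None,fx=5,fy=5,interpolation=2)[:400]
cv2.imwrite("pics/c.png",cv2.cvtColor(im,4))
E
```

```text
bar top [0.6096 0.0165 0.078 ] [ 0.5946 -0.1076  0.078 ] [ 0.6021 -0.0456  0.078 ] 0.12495748640717672 6.8706932812266865
bar scene [ 0.5991 -0.1035  0.078 ] [0.6168 0.02   0.078 ] [ 0.6079 -0.0418  0.078 ] 0.12478965113418743 -171.86471791627702
(177, 255) [0.6532 0.127  0.115 ]
(188, 417) [ 0.635  -0.2224  0.115 ]
(63, 268) [0.9056 0.1015 0.115 ]
(85, 430) [ 0.8643 -0.2572  0.115 ]
tray [0.5746 0.4212 0.018 ]
tray [0.5582 0.2526 0.018 ]
tray [0.4109 0.2731 0.018 ]
tray [0.4457 0.4455 0.018 ]
```

View pics/c.png

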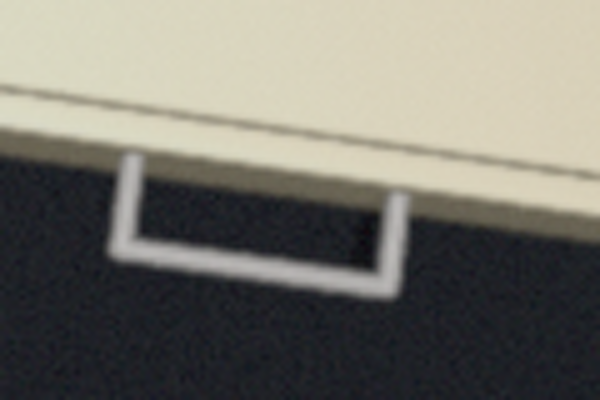

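The bar's middle is at about (0.604, -0.044, 0.078), and the drawer's yaw is about -7.5°.

Request:
servo_tool:
  xyz:
    - [20, 30, 0]
    - [55, 80, 0]
    - [90, 130, 0]
    - [125, 185, 0]
    - [160, 240, 0]
    - [195, 290, 0]
    - [230, 340, 0]
    - [265, 390, 0]
    - [295, 440, 0]
    - [325, 485, 0]
    - [348, 520, 0]
    - [358, 531, 0]
  spin: [2, 7, 13, 19, 25, 31, 37, 43, 49, 54, 58, 59.4]
  grip: [34, 34, 34, 34, 34, 34, 34, 34, 34, 34, 34, 34]

```text
clock: 2.5
ee_pos: [0.6045, -0.0417, 0.2226]
tcp_rot: [[0.992, 0.0, 0.126], [-0.126, 0.0, 0.992], [0.0, -1.0, 0.0]]
ft_force: [0.2, -0.7, -0.3]
finger_gap: 0.388
```

```bash
python3 - <<'E'
from h import *
np.set_printoptions(precision=4,suppress=True)
P=camera("wrist");s=ctrl.observe();print(s["ee_pos"],s["tcp_rot"],s["q"],s["finger_gap"],s["clock"])
for r in models.find_in("drawer_handle",P)[:2]: print(r, atz(P,r["pixel"],.078))
print(proj(P,(.604,-.044,.078)))
save(P,"d")
E
```

```text
[ 0.6051 -0.0417  0.2226] [[ 0.992   0.0008  0.1265]
 [-0.1265  0.0003  0.992 ]
 [ 0.0008 -1.      0.0004]] [-5.0785 22.6855 95.8409  0.0235 61.4287  2.1753] 0.3868317580654659 2.55
{'pixel': [133.3, 304.0], 'conf': 0.71} [0.6558 0.0002 0.078 ]
(np.float64(182.0021101326267), np.float64(258.348722554617))
```

View pics/d.png

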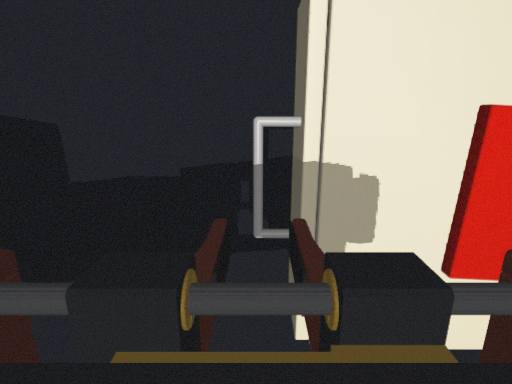

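The wrist picture shows the bar from (122,257) to (233,258), almost parallel to the fingers, with the drawer front's edge running from (0,300) to (335,295).

```bash
python3 - <<'E'
from h import *
np.set_printoptions(precision=4,suppress=True)
P=camera("wrist")
a,b=atz(P,(121,258),.078),atz(P,(234,258.3),.078);d=a-b;print(a,b,(a+b)/2,np.linalg.norm(d),np.degrees(np.arctan2(-d[0],d[1])))
E
```

```text
[0.6112 0.0166 0.078 ] [ 0.596  -0.1036  0.078 ] [ 0.6036 -0.0435  0.078 ] 0.12115430557164747 -7.226516641687476
```

Request:
servo_tool:
  xyz:
    - [0, 0, -25]
    - [0, 0, -65]
    - [0, 0, -105]
    - [0, 0, -140]
    - [0, 0, -160]
    - [0, 0, -163]
    - [0, 0, -163]
    - [0, 0, -163]
    - [0, 0, -163]
    - [0, 0, -163]
  spin: [0.2, 0.2, 0.2, 0.2, 0.2, 0.2, 0.2, 0.2, 0.2, 0.2]
  grip: [34, 34, 34, 34, 34, 34, 6, 6, 6, 6]
  squeeze: 30

```text
clock: 3.9
ee_pos: [0.6025, -0.0436, 0.0606]
tcp_rot: [[0.992, -0.002, 0.126], [-0.126, 0.0, 0.992], [-0.002, -1.0, -0.0]]
ft_force: [-6.0, -0.5, 5.4]
finger_gap: 0.106
```

Request:
servo_tool:
  xyz:
    - [-8, 1, 0]
    - [-24, 3, 0]
    - [-44, 5.6, 0]
    - [-64, 8.1, 0]
    - [-84, 10.7, 0]
    - [-104, 13.2, 0]
    - [-124, 15.8, 0]
    - [-142, 18, 0]
    - [-154, 19.6, 0]
    - [-160, 20.3, 0]
    - [-164, 20.8, 0]
    - [-164, 20.8, 0]
  spin: [0, 0, 0, 0, 0, 0, 0, 0, 0, 0, 0, 0]
  grip: [6, 6, 6, 6, 6, 6, 6, 6, 6, 6, 6, 6]

```text
clock: 5.4
ee_pos: [0.4439, -0.0226, 0.0607]
tcp_rot: [[0.992, 0.009, 0.127], [-0.127, 0.0, 0.992], [0.009, -1.0, 0.001]]
ft_force: [10.6, 4.9, -9.9]
finger_gap: 0.102
```

Request:
servo_tool:
  xyz:
    - [-5, 0.6, 0]
    - [-5, 0.6, 0]
    - [-5, 0.6, 0]
    - [-2, 0, 0]
    - [-1, 0, 0]
    - [0, 0, 0]
    - [0, 0, 35]
    - [0, 0, 80]
    - [0, 0, 130]
    - [0, 0, 160]
    - [0, 0, 165]
    - [0, 0, 165]
  spin: [0, 0, 0, 0, 0, 0, 0, 0, 0, 0, 0, 0]
  grip: [6, 6, 6, 6, 40, 40, 40, 40, 40, 40, 40, 40]

```text
clock: 6.9
ee_pos: [0.4389, -0.0229, 0.2241]
tcp_rot: [[0.992, -0.001, 0.126], [-0.126, 0.0, 0.992], [-0.001, -1.0, -0.0]]
ft_force: [0.1, -1.2, -0.4]
finger_gap: 0.456
```

```bash
python3 - <<'E'
from h import *
np.set_printoptions(precision=4,suppress=True)
W=camera("wrist");P=camera("top");S=camera("scene")
print(ctrl.observe()["ee_pos"])
for n,l,z in[(n,l,z) for l,z in(("flap_tongue",.066),("drawer_handle",.078)) for n in "WPS"]:
    p=dict(W=W,P=P,S=S)[n]
    for r in models.find_in(l,p)[:2]: print(n,l,r["pixel"],round(r["conf"],2),atz(p,r["pixel"],z))
a=S["color"][150:384,50:350]; 
save(W,"w");cv2.imwrite("pics/e.png",cv2.cvtColor(np.hstack([cv2.resize(P["color"][60:300,230:450],None,fx=1.8,fy=1.8,interpolation=2),cv2.resize(W["color"],(393,432))]),4))
E
```

```text
[ 0.4386 -0.0228  0.2233]
W flap_tongue [116.6, 408.2] 0.58 [0.6002 0.0212 0.066 ]
W flap_tongue [123.0, 395.4] 0.46 [0.587  0.0164 0.066 ]
P flap_tongue [203.6, 302.6] 0.67 [0.6013 0.0178 0.066 ]
S flap_tongue [229.1, 189.7] 0.67 [0.5911 0.0045 0.066 ]
W drawer_handle [114.4, 407.9] 0.3 [0.5942 0.0244 0.078 ]
P drawer_handle [214.0, 320.6] 0.84 [ 0.5779 -0.0205  0.078 ]
S drawer_handle [235.1, 148.5] 0.77 [ 0.5493 -0.0637  0.078 ]
```

View pics/e.png

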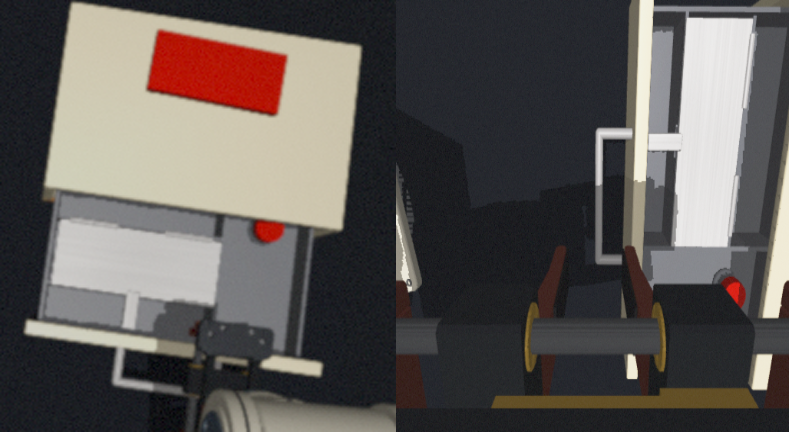

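The open drawer shows the well covered by the flap. In the wrist half, the tongue meets the flap's edge at original pixel about (126,371), and the bar spans (117..231, 264). The right compartment holds a red-topped item outside the well.

```bash
python3 - <<'E'
from h import *
np.set_printoptions(precision=4,suppress=True)
P=camera("wrist")
g=cv2.cvtColor(P["color"],cv2.COLOR_RGB2GRAY).astype(int)
print("cols354", [ (r,g[r,350]) for r in range(110,146)])
print("row126",[(c,g[126,c]) for c in range(300,400,2)])
print("barrow170",[(c,g[150,c]) for c in range(255,275)],[(r,g[r,285]) for r in list(range(110,126))+list(range(222,240))])
a,b=atz(P,(116.5,264.5),.078),atz(P,(231,264.5),.078);d=a-b;print((a+b)/2,np.linalg.norm(d),np.degrees(np.arctan2(-d[0],d[1])))
t=np.radians(-7.2);ex=np.array([np.cos(t),np.sin(t)]);ey=np.array([-ex[1],ex[0]])
h=np.array([.4449,-.0234])
for px in[(126,371),(126,350)]:
    q=atz(P,px,.072 if px[1]==350 else .068)[:2]-h;print(px,q@ex,q@ey)
for u in(65,81,106):
    X=h+ex*u/1000;print(u,X,proj(P,(*X,.066)))
E
```

```text
cols354 [(110, np.int64(147)), (111, np.int64(146)), (112, np.int64(146)), (113, np.int64(146)), (114, np.int64(144)), (115, np.int64(148)), (116, np.int64(146)), (117, np.int64(144)), (118, np.int64(146)), (119, np.int64(225)), (120, np.int64(235)), (121, np.int64(234)), (122, np.int64(231)), (123, np.int64(231)), (124, np.int64(231)), (125, np.int64(229)), (126, np.int64(226)), (127, np.int64(228)), (128, np.int64(230)), (129, np.int64(230)), (130, np.int64(231)), (131, np.int64(232)), (132, np.int64(228)), (133, np.int64(187)), (134, np.int64(96)), (135, np.int64(144)), (136, np.int64(147)), (137, np.int64(142)), (138, np.int64(144)), (139, np.int64(139)), (140, np.int64(139)), (141, np.int64(138)), (142, np.int64(134)), (143, np.int64(136)), (144, np.int64(135)), (145, np.int64(133))]
row126 [(300, np.int64(106)), (302, np.int64(103)), (304, np.int64(101)), (306, np.int64(105)), (308, np.int64(107)), (310, np.int64(142)), (312, np.int64(235)), (314, np.int64(240)), (316, np.int64(239)), (318, np.int64(239)), (320, np.int64(238)), (322, np.int64(238)), (324, np.int64(238)), (326, 
[... 1704 characters left out ...]
, np.int64(109)), (228, np.int64(121)), (229, np.int64(126)), (230, np.int64(136)), (231, np.int64(135)), (232, np.int64(122)), (233, np.int64(121)), (234, np.int64(108)), (235, np.int64(61)), (236, np.int64(30)), (237, np.int64(32)), (238, np.int64(31)), (239, np.int64(30))]
[ 0.4458 -0.0206  0.078 ] 0.12261686315487522 -6.9340085062500805
(126, 371) 0.11070234151381204 0.05436785078518679
(126, 350) 0.08779138168729977 0.054588049473848314
65 [ 0.5094 -0.0315] (np.float64(176.8436292457359), np.float64(323.497638912147))
81 [ 0.5253 -0.0336] (np.float64(176.84811548900734), np.float64(338.1882262821751))
106 [ 0.5501 -0.0367] (np.float64(176.85512608952362), np.float64(361.14503739765263))
```

Request:
servo_tool:
  xyz:
    - [10, 4, 0]
    - [20, 9, 0]
    - [30, 14, 0]
    - [40, 18, 0]
    - [50, 23, 0]
    - [60, 27, 0]
    - [70, 32, 0]
    - [80, 36, 0]
    - [90, 41, 0]
    - [95, 43, -20]
    - [95, 43, -50]
    - [95, 43, -60]
  spin: [9, 18, 27, 36, 46, 56, 65, 74, 83, 90, 90, 90]
  grip: [50, 50, 50, 50, 50, 50, 50, 50, 50, 50, 50, 50]
  squeeze: 8

```text
clock: 8.9
ee_pos: [0.5335, 0.0201, 0.1631]
tcp_rot: [[0.126, -0.003, -0.992], [0.992, -0.0, 0.126], [-0.0, -1.0, 0.003]]
ft_force: [0.1, -0.3, 0.2]
finger_gap: 0.565
```

```bash
python3 - <<'E'
from h import *
np.set_printoptions(precision=4,suppress=True)
s=ctrl.observe();print(s["ee_pos"],s["tcp_rot"][:,0],s["q"],s["finger_gap"])
P=camera("wrist");S=camera("scene")
t=np.radians(-7.2);ex=np.array([np.cos(t),np.sin(t)]);ey=np.array([-ex[1],ex[0]]);h=np.array([.4449,-.0234])
im=[P["color"].copy(),S["color"].copy()]
for k,p in enumerate((P,S)):
  for u,v in((110.7,46.4),(110.7,62.4),(69.7,46.4),(69.7,62.4)):
    X=h+ex*u/1000+ey*v/1000;r,c=proj(p,(*X,.072));print(k,u,v,round(r),round(c));cv2.circle(im[k],(int(c),int(r)),1,(0,255,0),-1)
a=cv2.resize(im[1][190:290,110:260],(600,400),interpolation=2)
cv2.imwrite("pics/f.png",cv2.cvtColor(np.hstack([cv2.resize(im[0],(400,300)),cv2.resize(a,(400,300))]),4))
E
```

```text
[0.5335 0.0201 0.1631] [ 0.1265  0.992  -0.0004] [  0.882   21.3681 107.4031  -0.0021  51.3972 -81.8515] 0.5645559525773393
0 110.7 46.4 223 250
0 110.7 62.4 223 268
0 69.7 46.4 179 250
0 69.7 62.4 179 268
1 110.7 46.4 217 181
1 110.7 62.4 213 188
1 69.7 46.4 204 171
1 69.7 62.4 200 177
```

View pics/f.png

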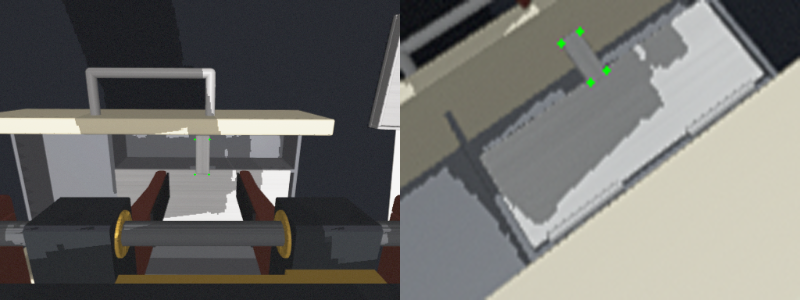

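The projected tongue corners sit on the tongue in both views: wrist (179..223, 250..268) and scene (200..217, 171..188). I can grasp there.

Request:
servo_tool:
  xyz:
    - [0, 0, -30]
    - [0, 0, -65]
    - [0, 0, -95]
    - [0, 0, -112]
    - [0, 0, -117]
    - [0, 0, -117]
    - [0, 0, -117]
    - [0, 0, -117]
    - [0, 0, -117]
    - [0, 0, -117]
    - [0, 0, -117]
  spin: [0, 0, 0, 0, 0, 0, 0, 0, 0, 0, 0]
  grip: [50, 50, 50, 50, 50, 50, 12, 12, 12, 12, 12]
  squeeze: 8

```text
clock: 10.38
ee_pos: [0.5347, 0.0198, 0.0479]
tcp_rot: [[0.126, 0.0, -0.992], [0.992, -0.0, 0.126], [-0.0, -1.0, -0.0]]
ft_force: [0.2, -2.6, 1.8]
finger_gap: 0.18
```

```bash
python3 - <<'E'
import numpy as np
# arc of grip point: R=111, along drawer x, angles
ex=np.array([np.cos(np.radians(-7.2)),np.sin(np.radians(-7.2))])
for a in range(4,97,4):
    a=np.radians(a);d=111*(1-np.cos(a));print(round(np.degrees(a)),np.round(ex*d,1),round(111*np.sin(a),1))
E
```

```text
4 [ 0.3 -0. ] 7.7
8 [ 1.1 -0.1] 15.4
12 [ 2.4 -0.3] 23.1
16 [ 4.3 -0.5] 30.6
20 [ 6.6 -0.8] 38.0
24 [ 9.5 -1.2] 45.1
28 [12.9 -1.6] 52.1
32 [16.7 -2.1] 58.8
36 [21.  -2.7] 65.2
40 [25.8 -3.3] 71.3
44 [30.9 -3.9] 77.1
48 [36.4 -4.6] 82.5
52 [42.3 -5.3] 87.5
56 [48.5 -6.1] 92.0
60 [55.1 -7. ] 96.1
64 [61.8 -7.8] 99.8
68 [68.9 -8.7] 102.9
72 [76.1 -9.6] 105.6
76 [ 83.5 -10.5] 107.7
80 [ 91.  -11.5] 109.3
84 [ 98.6 -12.5] 110.4
88 [106.3 -13.4] 110.9
92 [114.  -14.4] 110.9
96 [121.6 -15.4] 110.4
```

Request:
servo_tool:
  xyz:
    - [0.3, 0, 7.7]
    - [1.1, -0.1, 15.4]
    - [2.4, -0.3, 23.1]
    - [4.3, -0.5, 30.6]
    - [6.6, -0.8, 38]
    - [9.5, -1.2, 45.1]
    - [12.9, -1.6, 52.1]
    - [16.7, -2.1, 58.8]
    - [21, -2.7, 65.2]
    - [25.8, -3.3, 71.3]
    - [30.9, -3.9, 77.1]
    - [30.9, -3.9, 77.1]
  spin: [0, 0, 0, 0, 0, 0, 0, 0, 0, 0, 0, 0]
  grip: [12, 12, 12, 12, 12, 12, 12, 12, 12, 12, 12, 12]

```text
clock: 11.88
ee_pos: [0.5657, 0.0157, 0.1255]
tcp_rot: [[0.126, 0.0, -0.992], [0.992, -0.001, 0.126], [-0.001, -1.0, -0.0]]
ft_force: [-0.4, -6.2, 1.2]
finger_gap: 0.181
```

Request:
servo_tool:
  xyz:
    - [8.4, -1.1, 7.9]
    - [17.6, -2.2, 14.9]
    - [27.5, -3.5, 20.9]
    - [38, -4.8, 25.8]
    - [48.9, -6.2, 29.6]
    - [60.1, -7.6, 32.2]
    - [71.5, -9, 33.6]
    - [79.2, -10, 33.9]
    - [88.8, -11.2, 33.5]
    - [88.8, -11.2, 33.5]
    - [88.8, -11.2, 33.5]
  spin: [0, 0, 0, 0, 0, 0, 0, 0, 0, 0, 0]
  grip: [12, 12, 12, 12, 12, 12, 12, 12, 12, 12, 12]

```text
clock: 13.25
ee_pos: [0.6543, 0.004, 0.1584]
tcp_rot: [[0.126, -0.0, -0.992], [0.992, -0.001, 0.126], [-0.001, -1.0, 0.0]]
ft_force: [-0.3, -6.3, -2.7]
finger_gap: 0.182
```

Request:
servo_tool:
  xyz:
    - [0, 0, 0]
    - [0, 0, 0]
    - [0, 0, 0]
    - [0, 0, 25]
    - [0, 0, 60]
    - [-10, 0, 95]
    - [-20, 0, 110]
    - [-20, 0, 110]
  spin: [0, 0, 0, 0, 0, 0, 0, 0]
  grip: [45, 45, 45, 45, 45, 45, 45, 45]

```text
clock: 14.25
ee_pos: [0.634, 0.0052, 0.2691]
tcp_rot: [[0.126, 0.002, -0.992], [0.992, 0.0, 0.126], [0.0, -1.0, -0.001]]
ft_force: [0.7, 0.8, -0.1]
finger_gap: 0.516
```

```bash
python3 - <<'E'
from h import *
np.set_printoptions(precision=4,suppress=True)
W=camera("wrist");S=camera("scene");T=camera("top")
print(ctrl.observe()["ee_pos"])
t=np.radians(-7.2);ex=np.array([np.cos(t),np.sin(t)]);ey=np.array([-ex[1],ex[0]]);h=np.array([.4449,-.0234])
for l in("insert","chuck"):
  for n,p in zip("WST",(W,S,T)):
    for r in models.find_in(l,p)[:2]:
        X=atz(p,r["pixel"],.055);q=X[:2]-h;print(l,n,r["pixel"],round(r["conf"],2),X,q@ex*1000,q@ey*1000)
cv2.imwrite("pics/g.png",cv2.cvtColor(np.hstack([cv2.resize(W["color"],(460,345)),cv2.resize(S["color"][150:340,90:278],(340,345),interpolation=2)]),4))
E
```

```text
[0.6337 0.005  0.2668]
insert W [133.9, 225.1] 0.91 [ 0.5889 -0.0309  0.055 ] 143.79419867054762 10.604841549216603
insert S [235.2, 150.0] 0.59 [ 0.5372 -0.0583  0.055 ] 95.95649737174959 -23.028300856403426
chuck W [138.0, 294.7] 0.61 [0.6046 0.0537 0.055 ] 148.78527185664788 96.5263411750141
chuck S [229.6, 201.4] 0.7 [0.6035 0.0233 0.055 ] 151.46114809775852 66.19268748437479
chuck T [205.0, 279.8] 0.64 [0.5981 0.0682 0.055 ] 140.54605186080389 110.06047144753842
```

View pics/g.png

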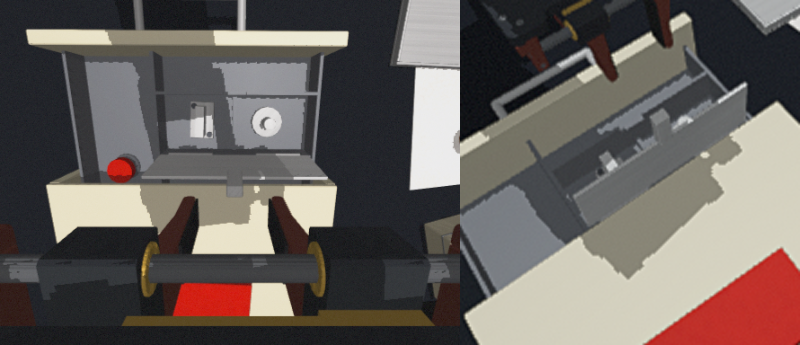

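The flap stands upright. In the wrist picture the insert is near (134,225) and the chuck near (136,296). I'll zoom in on the insert.

```bash
python3 - <<'E'
from h import *
W=camera("wrist");np.savez("pics/w.npz",T=W["world_from_camera"],m=W["mtx"])
cv2.imwrite("pics/i.png",cv2.cvtColor(cv2.resize(W["color"][95:185,165:285],None,fx=6,fy=6,interpolation=2),4))
E
```

```text
(no output)
```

View pics/i.png

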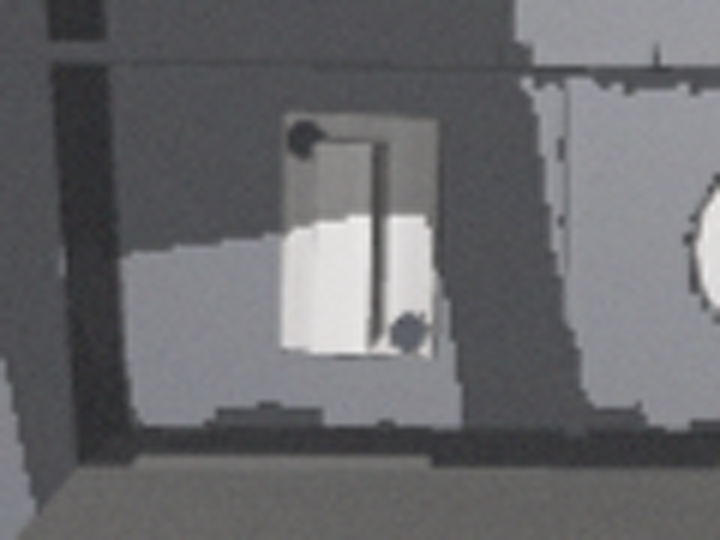

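The crop shows the insert's base with corners at (113,285), (120,438), (357,434) and (350,280) in crop pixels. The fin runs nearly vertical at columns 315 to 373.

```bash
python3 - <<'E'
from h import *
np.set_printoptions(precision=4,suppress=True)
z=np.load("pics/w.npz");P=dict(world_from_camera=z["T"],mtx=z["m"])
f=lambda x,y,Z:atz(P,(95+y/6-.4,165+x/6-.4),Z)
c=[f(*q,.032) for q in((285,113),(438,120),(434,357),(280,350))]
print(np.array(c),np.mean(c,0))
for a,b in((0,3),(1,2)): d=c[b]-c[a];d=c[b]-c[a];print(np.linalg.norm(d),np.degrees(np.arctan2(d[1],d[0])))
for a,b in((0,1),(3,2)): d=c[a]-c[b];print(np.linalg.norm(d),np.degrees(np.arctan2(-d[0],d[1])))
g=[f(*q,.064) for q in((313,142),(373,142),(373,346),(310,346))];print(np.array(g),np.mean(g,0))
fl=[f(134,465,.066),f(720,465,.066)];print("flap line",fl)
E
```

```text
[[ 0.5623 -0.0462  0.032 ]
 [ 0.5678 -0.014   0.032 ]
 [ 0.618  -0.0222  0.032 ]
 [ 0.6122 -0.0557  0.032 ]] [ 0.5901 -0.0345  0.032 ]
0.0507909117368829 -10.802262123971804
0.050830018249734536 -9.278811520760124
0.03264434713529498 170.25902903873492
0.03399512686394877 170.1812204350542
[[ 0.5685 -0.0368  0.064 ]
 [ 0.57   -0.025   0.064 ]
 [ 0.6098 -0.0312  0.064 ]
 [ 0.6082 -0.0439  0.064 ]] [ 0.5891 -0.0342  0.064 ]
flap line [array([ 0.6276, -0.0834,  0.066 ]), array([0.6427, 0.036 , 0.066 ])]
```

Request:
servo_tool:
  xyz:
    - [-12, -10, 0]
    - [-30, -24, 0]
    - [-46, -36, 0]
    - [-50, -38.5, 0]
    - [-50, -38.5, -30]
    - [-50, -38.5, -80]
    - [-50, -38.5, -125]
    - [-50, -38.5, -140]
    - [-50, -38.5, -140]
    - [-50, -38.5, -140]
  spin: [-1, -2, -2.6, -2.6, -2.6, -2.6, -2.6, -2.6, -2.6, -2.6]
  grip: [45, 45, 45, 45, 45, 45, 45, 45, 45, 45]

```text
clock: 16.0
ee_pos: [0.5857, -0.0336, 0.13]
tcp_rot: [[0.171, 0.003, -0.985], [0.985, -0.0, 0.171], [0.0, -1.0, -0.003]]
ft_force: [0.7, 1.1, 0.8]
finger_gap: 0.516
```

Request:
servo_tool:
  xyz:
    - [-2, 0, -25]
    - [-2, 0, -55]
    - [-2, 0, -78]
    - [-2, 0, -89]
    - [-2, 0, -92]
    - [-2, 0, -92]
    - [-2, 0, -92]
    - [-2, 0, -92]
    - [-2, 0, -92]
    - [-2, 0, -92]
    - [-2, 0, -92]
    - [-2, 0, -92]
  spin: [0, 0, 0, 0, 0, 0, 0, 0, 0, 0, 0, 0]
  grip: [45, 45, 45, 45, 45, 45, 45, 8, 8, 8, 8, 8]
  squeeze: 30

```text
clock: 17.5
ee_pos: [0.5823, -0.0335, 0.0363]
tcp_rot: [[0.171, -0.0, -0.985], [0.985, -0.0, 0.171], [-0.0, -1.0, 0.0]]
ft_force: [-1.2, -0.2, 1.1]
finger_gap: 0.13
```

Request:
servo_tool:
  xyz:
    - [0, 0, 6]
    - [0, 0, 18]
    - [0, 0, 40]
    - [0, 0, 70]
    - [0, 0, 100]
    - [0, 0, 130]
    - [0, 0, 160]
    - [0, 0, 180]
    - [0, 0, 190]
    - [0, 0, 192]
    - [0, 0, 192]
  spin: [0, 0, 0, 0, 0, 0, 0, 0, 0, 0, 0]
  grip: [8, 8, 8, 8, 8, 8, 8, 8, 8, 8, 8]

```text
clock: 18.88
ee_pos: [0.5818, -0.0335, 0.2277]
tcp_rot: [[0.171, -0.001, -0.985], [0.985, 0.0, 0.171], [-0.0, -1.0, 0.001]]
ft_force: [-0.0, -0.9, -1.7]
finger_gap: 0.133
```

```bash
python3 - <<'E'
from h import *
np.set_printoptions(precision=4,suppress=True)
s=ctrl.observe();print(s["ee_pos"],s["ft_force"],s["finger_gap"])
T=camera("top");S=camera("scene")
for l,z in(("tray",.006),("flask",.06),("insert",.22)):
  for n,p in zip("ST",(S,T)):
    for r in models.find_in(l,p)[:2]: print(l,n,r["pixel"],round(r["conf"],2),atz(p,r["pixel"],z))
C=T["color"][205:300,100:215]
m=(cv2.cvtColor(C,cv2.COLOR_RGB2GRAY)<205).astype(np.uint8)
cs,_=cv2.findContours(m,cv2.RETR_EXTERNAL,2)
c=max(cs,key=lambda k:cv2.contourArea(cv2.convexHull(k)));r=cv2.minAreaRect(c);print(r)
b=cv2.boxPoints(r);X=np.array([atz(T,(205+y,100+x),.018) for x,y in b]);print(X,X.mean(0))
E
```

```text
[ 0.5818 -0.0335  0.2277] [-0.0126 -0.8812 -1.7485] 0.1332573861418932
tray S [136.7, 268.1] 0.89 [0.4923 0.3459 0.006 ]
tray T [248.8, 157.0] 0.85 [0.4945 0.3515 0.006 ]
flask S [151.3, 335.0] 0.73 [0.6748 0.3811 0.06  ]
flask T [172.2, 142.3] 0.78 [0.6674 0.3792 0.06  ]
insert S [198.6, 153.9] 0.96 [ 0.5896 -0.0384  0.22  ]
((62.50000762939453, 46.99999237060547), (93.99998474121094, 102.99998474121094), 90.0)
[[0.595  0.459  0.018 ]
 [0.5984 0.2197 0.018 ]
 [0.382  0.2151 0.018 ]
 [0.3803 0.4495 0.018 ]] [0.4889 0.3358 0.018 ]
```

Request:
servo_tool:
  xyz:
    - [-3, 12, 0]
    - [-10, 40, 0]
    - [-20, 80, 0]
    - [-30, 120, 0]
    - [-40, 160, 0]
    - [-50, 200, 0]
    - [-60, 240, 0]
    - [-70, 280, 0]
    - [-79, 320, 0]
    - [-88, 353, 0]
    - [-93, 374, 0]
    - [-95, 382.5, 0]
  spin: [0, 0, 0, 0, 0, 0, 0, 0, 0, 0, 0, 0]
  grip: [8, 8, 8, 8, 8, 8, 8, 8, 8, 8, 8, 8]

```text
clock: 20.78
ee_pos: [0.4868, 0.35, 0.2282]
tcp_rot: [[0.17, -0.0, -0.985], [0.985, -0.0, 0.17], [-0.0, -1.0, -0.0]]
ft_force: [-0.1, 0.1, -1.8]
finger_gap: 0.136
```

Request:
servo_tool:
  xyz:
    - [0, 0, -10]
    - [0, 0, -30]
    - [0, 0, -50]
    - [0, 0, -58]
    - [0, 0, -60]
    - [0, 0, -60]
    - [0, 0, -60]
    - [0, 0, -60]
    - [0, 0, -60]
  spin: [0, 0, 0, 0, 0, 0, 0, 0, 0]
  grip: [8, 8, 8, 8, 8, 8, 8, 8, 8]

```text
clock: 21.9
ee_pos: [0.4873, 0.3491, 0.1686]
tcp_rot: [[0.171, 0.0, -0.985], [0.985, 0.0, 0.171], [0.0, -1.0, -0.0]]
ft_force: [0.2, -0.7, -1.4]
finger_gap: 0.136
```

```bash
python3 - <<'E'
from h import *
np.set_printoptions(precision=4,suppress=True)
s=ctrl.observe();print(s["ee_pos"],s["ft_force"],s["finger_gap"],s["qvel"],s["clock"])
T=camera("top");S=camera("scene")
for l,z in(("tray",.006),("flask",.06),("insert",.17),("chuck",.05),("flap",.11)):
  for n,p in zip("ST",(S,T)):
    for r in models.find_in(l,p)[:2]: print(l,n,r["pixel"],round(r["conf"],2),atz(p,r["pixel"],z))
cv2.imwrite("pics/j.png",cv2.cvtColor(np.hstack([cv2.resize(S["color"],(460,345)),cv2.resize(S["color"][80:200,210:330],(340,345),interpolation=2)]),4))
E
```

```text
[0.4873 0.3491 0.1686] [ 0.1955 -0.679  -1.3649] 0.13649355168671576 [ 0.0353  0.1315  0.1291  0.02    0.0034 -0.0724] 21.9
tray S [135.7, 269.5] 0.75 [0.4925 0.3511 0.006 ]
tray T [234.8, 170.1] 0.69 [0.5275 0.322  0.006 ]
flask S [149.8, 335.0] 0.68 [0.6719 0.3849 0.06  ]
flask T [172.0, 142.2] 0.83 [0.6678 0.3795 0.06  ]
insert S [90.8, 270.5] 0.6 [0.5046 0.3364 0.17  ]
insert T [244.4, 146.9] 0.46 [0.5097 0.3381 0.17  ]
chuck T [205.7, 281.7] 0.8 [0.5969 0.0634 0.05  ]
flap S [235.2, 202.2] 0.63 [0.6424 0.0012 0.11  ]
flap T [183.1, 313.1] 0.6 [0.6427 0.0016 0.11  ]
```

View pics/j.png

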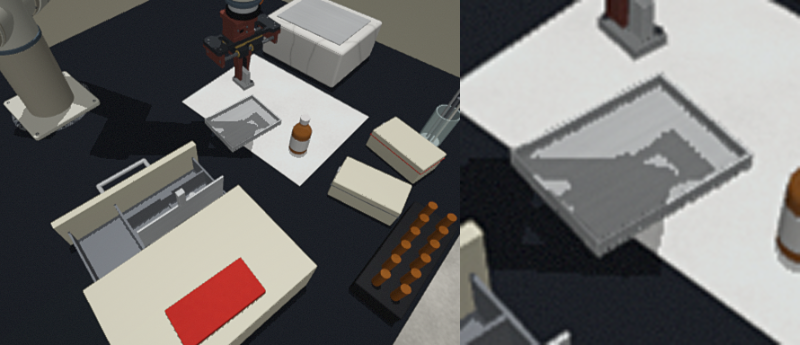

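The insert hangs upright above the tray at about (92,270) in the scene picture. The flap is up, the drawer is open and the bottle hasn't moved. I'll hand in.

```bash
python3 -c "
from h import *
s=ctrl.observe();print(s['qvel'],s['finger_gap']);print(sign_off())"
```

```text
[-0.01140051 -0.06685791 -0.06500995 -0.08330639 -0.04816329  0.0429885 ] 0.13740069600613902
the job is handed in; nothing more can be done
None
```

I handed the job in at about 22 s of the 72 s allowed, with the insert held upright over the tray.

- **Drawer:** I pulled it by the bar handle to its stop, about 160 mm.
- **Flap:** I lifted it by the tongue to about 95°, just past upright. It stayed there when I let go.
- **Insert:** I took it by the fin, about 6–7 mm off centre to keep the gripper clear of the flap, and drew it straight up.

**Last checks:**
- The insert's underside is about 15 cm above the bench and, by my tray estimate of (0.494, 0.348), centred to within a few millimetres. The tool pose was level and the joints were nearly still (under 0.1°/s).
- The finger opening was 12 mm, which matches the fin, and the load of about 1.5 N matches the insert's weight.
- The last picture shows the drawer open and the flap standing. The bottle is where it was, within measuring error. The network found the chuck still in the well.

**Disagreements:**
- With the arm partly hiding the tray, the top camera's network put the tray about 40 mm off. I kept the earlier unobstructed estimates, which agreed to about 6 mm.
- The networks put the insert about 15 mm off my estimate from the grasp. They mark only the visible part, so I kept the grasp figure.

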